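# Settle the model carrier on its kinematic base and try it with the square

### The job

The plate that carries the plaster leg model was set down off its seats on the kinematic base. Keep off the fresh plaster and do not lift the plate: slide it along the base until its three ball feet settle fully into the cone, the groove and the flat recess. Then take the try square, press it, standing on the bench, against the ground faces of base and plate to check that they are flush, and leave it standing there against both; disturb nothing else on the bench.

Things in the scene. Friction and masses are not known exactly. Their poses are not given: they have to be found in the camera images.
- base: kinematic base: steel block bolted to the bench, 45 mm high, flat-topped, with three seats of darker steel sunk in its top. Origin on the bench (z = 0), right under the middle of the plate when that is home; z up. The block reaches from x = -110 to 110 and y = -75 to 115 mm. Its ground face is the side at y = -75 mm
- base_face (a point): on the base's ground face (normal -y of the base, 220 mm long, 45 mm high), in the middle of its length, 22 mm above the bench; axes as the base's
- carrier: loose aluminium plate, 160 (x) x 150 (y) x 10 mm, on three ball feet, about 0.84 kg in all. Origin in the middle of its underside, z up. Home: x, y and yaw as the base, underside 61 mm above the bench; with the balls on the base's top, 70 mm. Starts 20 to 43 mm to +x and 28 to 48 mm to +y of home (base axes), turned up to 0.15 rad. Its ground face, y = -75 mm, is flush with the base's at home
- model: fresh, easily marked plaster model of a child's lower leg, part of the carrier: a blunt upright white form, 80 mm across at the bottom, tapering to 58 mm near the top, 115 mm high, in the middle of the plate; origin at the centre of its underside, 16 mm above the plate's underside
- cone_foot (a point): centre of the ball foot for the cone (carrier frame: -55, -45, -13 mm). All three balls are polished steel, 24 mm across, and slide easily on the base; a ball drops 9 mm into its seat once its centre is inside the seat's mouth
- groove_foot (a point): centre of the ball foot for the groove (carrier frame: 55, -45, -13 mm)
- flat_foot (a point): centre of the ball foot for the flat recess (carrier frame: 0, 50, -13 mm)
- cone_seat (a point): centre of the ball when home in the cone (base frame: -55, -45, 48 mm). The cone is 28 mm across at the base's top, 14 mm deep, with 45 degree walls
- groove_seat (a point): centre of the ball when home in the groove (base frame: 55, -45, 48 mm). The V groove, 28 mm wide at the top, 14 mm deep with 45 degree walls, runs along the base's x at y = -45 mm, from x = 25 mm to the edge at x = 110 mm, where it is open
- flat_seat (a point): centre of the ball when home on the flat (base frame: 0, 50, 48 mm): a flat-bottomed round recess, 36 mm across and 9 mm deep
- square: steel try square, 0.28 kg, standing on its stock. Origin at the centre of the stock's underside, z up. Stock 70 (x) x 24 (y) x 20 mm high; blade 30 (x) x 8 (y) mm, rising from the stock to 125 mm above its underside, its middle at x = 20 mm. The measuring edge, flush with the stock's end, is the face at x = +35 mm (normal +x), 125 mm high
- square_foot (a point): on the measuring edge, 10 mm above the stock's underside (square frame: 35, 0, 10 mm)
- square_top (a point): on the measuring edge, 120 mm above the stock's underside (square frame: 35, 0, 120 mm)
- rasp: plane-type plaster rasp with a wooden handle, 260 mm long, 45 mm high; origin at the centre of its underside; to be left alone
- bowl: black rubber mixing bowl, 136 mm across, 75 mm high; origin at the centre of its underside; to be left alone
- brush: flat brush with a wooden handle, 190 mm long, 20 mm high, lying; origin at the centre of its underside; to be left alone
- sanding_block: cork sanding block, 100 x 60 x 31 mm; origin at the centre of its underside; to be left alone
- jar: white screw-top jar, 72 mm across, 85 mm high; origin at the centre of its underside; to be left alone
- tape: roll of paper tape lying flat, 104 mm across, 25 mm high; origin at the centre of its underside; to be left alone
- forearm_model: a standing white plaster forearm, 76 mm across at the foot, 134 mm high; origin at the centre of its underside; to be left alone
There are look-alikes about, which are no part of the job. What is shaped like the square but pink is not meant.

How it is judged:
By the outcome, as a careful person would: the job done as asked, in the order asked, and still so for the second after the job is handed in, with the robot touching nothing.
It also fails if it takes over 69 s, if anything falls off the work surface, if the arm or the gripper's body presses on something with over 40 N, if the wrist force passes 120 N, or if a joint passes its speed limit or range.

### The arm

A 6-joint arm with a two-finger parallel gripper is mounted at the origin on the work surface. World frame = base frame: x ahead of the robot, y to its left, z up, the work surface at z = 0. Lengths are in m, angles in rad, forces in N, time in s.
With the tool pointing down it reaches from about 0.375 to 0.9 m from the base axis. Payload 3.1 kg.
Tool frame: the origin (TCP) lies between the finger pads; the fingertips stand 17 mm ahead of it and the grasp point (between the pads) lies 2 mm behind it (robot.nose_length is the distance from the TCP to the fingertips, in m); z points along the fingers, y is the line along which they close (so a half turn about z gives the same grasp; the last joint's range is limited). The gripper opens to 87 mm and grips with 3 to 60 N. Pads are 19 mm wide; open, the fingers measure 117 mm over their backs; the gripper's body (75 mm by 190 mm) begins 51 mm behind the grasp point.
Start: joints at [1.121, 0.527, 1.433, -0, 1.181, -0.178], TCP at [0.168, 0.602, 0.24] pointing down, gripper open.
Joint ranges: [-3.08, 3.08], [-0.75, 2.2], [0.22, 2.44], [-1.43, 4.57], [0, 2.65], [-2.85, 2.85]. Speed limits (rad/s): [2.79, 2.79, 3.14, 3.14, 3.14, 3.14].

### API

Orientations are given as a unit quaternion [x, y, z, w].
In Python, from rig import robot, cams gives the robot as it stands.
- The arm moves only by the shell command python3 -m pendant 'ROWS' [FORCE]. ROWS is JSON, a list of rows, each an object with "jaw": the opening, from 0 (shut) to 1 (fully open); "linear": the shift along the tool's x, y, z in cm, a list of three; "twist": the turn about the tool's z in degrees. A call has 1 to 12 rows; each row shifts and turns the commanded pose from where the row before left it, along the tool's axes as they then stand; what a row does not reach is not made up. A row lasts 1/12 s, in which the tool goes at most 41.7 mm and 7.16 degrees, less where a joint would pass 70% of its speed; a pose out of reach is approached as far as the arm can. A call is refused whole if a number of a shift passes 4.17 or a number of a turn 7.16, either way. A call with a gripper value outside its range is refused whole. The fingers move at their own pace and stop on an object; FORCE is the grip in N (left out, the last holds). Time passes only in rows, so rows that do not move let the fingers close. It gives the time, the measured TCP pose, the force, the opening and the grip force at its end, in the units of the state.
- robot.get_obs(): the state, without advancing time (a new reading comes with each control period).
- cams.camera(name): name is "scene" or "top" or "wrist"; returns a dict with "color" (480x640x3 uint8, blue, green, red), "depth" (480x640 float32, m along the optical axis (not along the pixel's ray), 0 where there is no reading), "fov_y" (degrees; the focal length in pixels is half the picture's height over the tangent of half this angle, whatever the lens; pixels are square), "cx", "cy" (the principal point, pixels), "view" (4x4, takes a point from world to camera coordinates). Camera axes: x right, y down, z forward; pixel columns grow to the right and rows downward; lengths in m; the calibration is good to about 2 mm. A picture is of the moment at which its call begins.
- robot.hand_in(): hands the job in; it is judged then, once.
The state is a dict: "time": time; "q": joint angles; "joint_velocities": joint speeds; "joint_torque": joint torques, N m; "position": TCP position; "tool_rot": TCP orientation; "ft_force": force on the tool from outside, world axes, zero at the start; "moment": the same for the moment, N m; "grip_width": finger opening in m; "grip_force": force on a finger pad.
Only numpy, scipy, OpenCV 4.12 (cv2) and the standard library are available. Lean on these libraries where they do the work, as an engineer would, in place of code of your own. Each camera call takes 0.05 s, during which the arm holds its last target. There are 200 camera calls.

## Working session

There is one attempt and no reset: what is moved stays moved. The work goes in short steps, Python scripts to look and compute and a shell command to move; the robot and the scene stay as the last step left them, time stands still between calls to the robot, and variables do not carry over. Pictures are saved under pics/ and viewed, at most 10 in all, crops included, and the job is handed in when it is done.

```bash
ls; mkdir -p pics
cat > h.py <<'E'
import numpy as np,cv2
from rig import robot,cams
def grab(n):
    c=cams.camera(n); c['f']=240/np.tan(np.radians(c['fov_y'])/2); c['view']=np.array(c['view']); return c
def ray(c,u,v):
    V=c['view'];R=V[:3,:3];o=-R.T@V[:3,3]
    return o,R.T@np.array([(u-c['cx'])/c['f'],(v-c['cy'])/c['f'],1])
def onz(c,u,v,z):
    o,d=ray(c,u,v); return o+d*(z-o[2])/d[2]
def cloud(c):
    v,u=np.mgrid[:480,:640];D=c['depth'];P=np.stack([(u-c['cx'])/c['f']*D,(v-c['cy'])/c['f']*D,D],-1)
    V=c['view'];return (P-V[:3,3])@V[:3,:3]
def proj(c,p):
    q=c['view'][:3,:3]@np.array(p)+c['view'][:3,3]; return c['cx']+c['f']*q[0]/q[2],c['cy']+c['f']*q[1]/q[2]
E
python3 - <<'E'
from h import *
import pickle
for n in('top','scene'):
    c=grab(n);pickle.dump(c,open(n+'.pkl','wb'));cv2.imwrite(f'pics/{n}0.png',c['color'])
    o,d=ray(c,320,240);print(n,o,d,c['f'])
o=robot.get_obs();print(o['position'],o['tool_rot'],o['ft_force'],robot.nose_length)
E
```

```text
pics
top [ 0.31695842 -0.02843706  1.59442004] [ 1.06371958e-01  3.05573718e-04 -9.94404127e-01] 482.179406654044
scene [ 1.38555548 -0.90523846  1.08726481] [-0.54875349  0.55976114 -0.62096642] 577.400053425215
[0.16748793 0.60148891 0.23866533] [ 1.35504555e-01  9.90776226e-01 -9.40156485e-04 -3.17452781e-04] [ 0.07368404  0.3676518  -0.03992936] 0.017
```

View pics/top0.png

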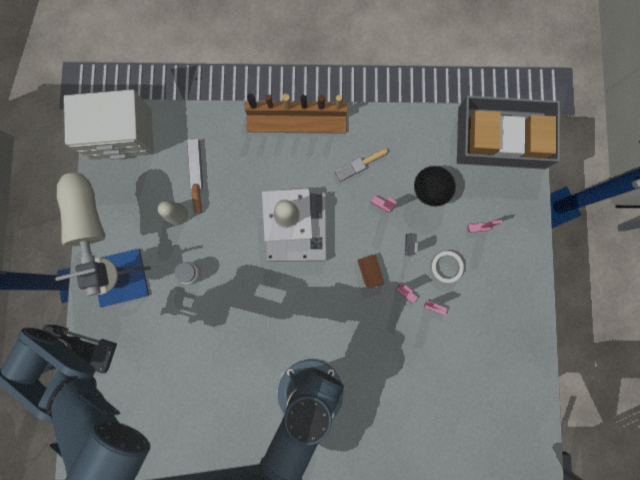

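View pics/scene0.png

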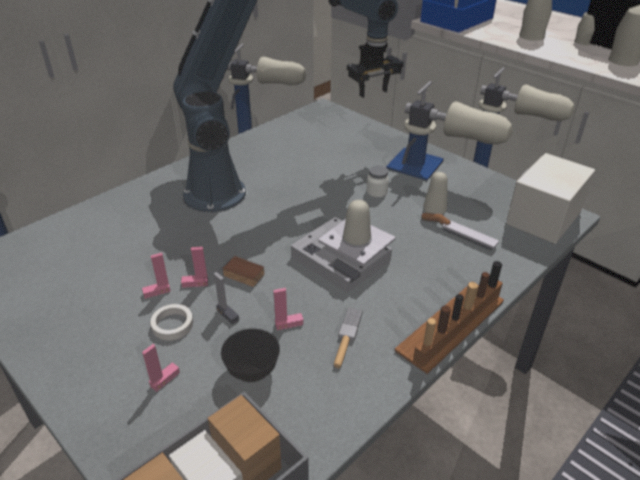

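The top view shows the base and plate around (295,225). Five things are shaped like a square: the pink ones at (383,203), (485,226), (407,293) and (436,307), and one grey steel one at (411,243). Only the grey one fits the description. I'll confirm it in an enlarged crop.

Run:
```python
from h import *
import pickle
t=pickle.load(open('top.pkl','rb'))['color'];s=pickle.load(open('scene.pkl','rb'))['color']
R=lambda i:cv2.resize(i,(400,300),interpolation=cv2.INTER_CUBIC)
a=np.hstack([R(t[177:279,247:383]),R(t[213:273,371:451])])
b=np.hstack([R(s[180:300,280:440]),R(s[250:340,170:290])])
cv2.imwrite('pics/crop.png',np.vstack([a,b]))
```

```text
(no output)
```

View pics/crop.png

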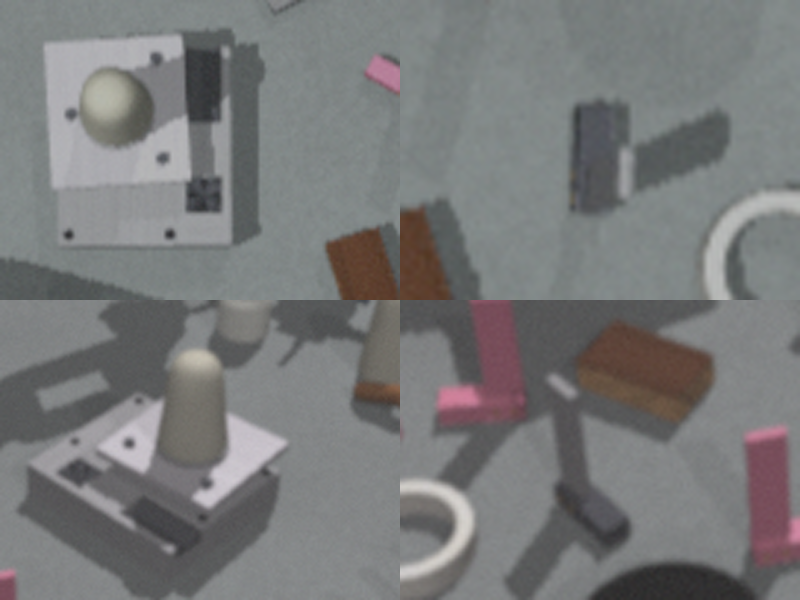

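The crop confirms it: the grey steel square stands at top pixel (411,243), with its blade at the robot-side end, so its measuring edge faces about -x world. The plate sits up and to the left of home on the base, and the cone, groove and ground face are on the right (world -y).

```bash
cat >> h.py <<'E'
def rect(c,P,lo,hi,x,y):
    m=((P[...,2]>lo)&(P[...,2]<hi)&(P[...,0]>x[0])&(P[...,0]<x[1])&(P[...,1]>y[0])&(P[...,1]<y[1])&(c['depth']>0))
    p=P[m]; r=cv2.minAreaRect((p[:,:2]*1000).astype(np.float32)); return len(p),np.round(r[0],1),np.round(r[1],1),round(r[2],2),round(float(np.median(p[:,2])),4)
E
python3 - <<'E'
from h import *
import pickle
for n in('top','scene'):
    c=pickle.load(open(n+'.pkl','rb'));P=cloud(c)
    for u,v in ([(285,250),(270,222),(412,240),(416,247)] if n=='top' else [(318,230),(380,240),(229,315),(220,276)]): print(n,u,v,P[v,u].round(4))
    print('plate',rect(c,P,.073,.088,(.25,.65),(-.05,.25)))
    print('base',rect(c,P,.036,.088,(.25,.65),(-.05,.25)))
    print('sq',rect(c,P,.012,.03,(.35,.55),(-.45,-.28)),rect(c,P,.04,.14,(.33,.55),(-.45,-.25)))
c=grab('wrist');o=robot.get_obs();C=ray(c,320,240);print('wrist',C,c['f'],np.round(c['view'],3),o['position'])
E
```

```text
top 285 250 [0.4489 0.0843 0.0471]
top 270 222 [0.5347 0.1313 0.0797]
top 412 240 [ 0.488  -0.3292  0.0251]
top 416 247 [ 0.456  -0.3226  0.1219]
plate (1701, array([558.2,  79.7]), array([161.2, 150. ]), 4.71, 0.0789)
base (3564, array([528.1,  56.5]), array([227.5, 199.5]), 2.09, 0.0709)
sq (327, array([ 428.5, -380.1]), array([191.2,  96.7]), 63.47, 0.0215) (101, array([ 398.7, -306.6]), array([ 15.5, 143.2]), 74.73, 0.1053)
scene 318 230 [0.4258 0.065  0.0441]
scene 380 240 [0.6159 0.1203 0.0819]
scene 229 315 [ 0.4944 -0.3266  0.0188]
scene 220 276 [ 0.463  -0.3176  0.127 ]
plate (1378, array([563.4,  79.9]), array([168.2, 157.6]), 4.95, 0.0802)
base (3290, array([530.6,  55. ]), array([233. , 207.1]), 2.73, 0.0483)
sq (574, array([ 433.3, -372. ]), array([165.3, 155. ]), 0.19, 0.0217) (457, array([ 402.4, -311.2]), array([ 27.5, 150. ]), 74.85, 0.0879)
wrist (array([0.0931556 , 0.62174902, 0.38346251]), array([ 0.27438706, -0.08502651, -0.95789074])) 342.82362984404773 [[ 0.269  0.963 -0.002 -0.623]
 [ 0.924 -0.258  0.281 -0.034]
 [ 0.27  -0.078 -0.96   0.391]
 [ 0.     0.     0.     1.   ]] [0.16752716 0.60157922 0.23877808]
```

```bash
python3 -m pendant '[{"jaw":1,"linear":[-3.45,-2.04,-0.8],"twist":0},{"jaw":1,"linear":[-3.45,-2.04,-0.8],"twist":0},{"jaw":1,"linear":[-3.45,-2.04,-0.8],"twist":0},{"jaw":1,"linear":[-3.45,-2.04,-0.8],"twist":0},{"jaw":1,"linear":[-3.45,-2.04,-0.8],"twist":0},{"jaw":1,"linear":[-3.45,-2.04,-0.8],"twist":0},{"jaw":1,"linear":[-3.45,-2.04,0],"twist":0},{"jaw":1,"linear":[-3.45,-2.04,0],"twist":0},{"jaw":1,"linear":[-3.45,-2.04,0],"twist":0},{"jaw":1,"linear":[-3.45,-2.04,0],"twist":0},{"jaw":1,"linear":[-3.45,-2.04,0],"twist":0},{"jaw":1,"linear":[-3.45,-2.04,0],"twist":0}]'
python3 -m pendant '[{"jaw":1,"linear":[-3.45,-2.04,0],"twist":0},{"jaw":1,"linear":[-3.45,-2.04,0],"twist":0},{"jaw":1,"linear":[-3.45,-2.04,0],"twist":0},{"jaw":1,"linear":[-3.45,-2.04,0],"twist":0},{"jaw":1,"linear":[-3.45,-2.04,0],"twist":0},{"jaw":1,"linear":[-3.45,-2.04,0],"twist":0},{"jaw":1,"linear":[0,0,0],"twist":7},{"jaw":1,"linear":[0,0,0],"twist":7},{"jaw":1,"linear":[0,0,0],"twist":7},{"jaw":1,"linear":[0,0,0],"twist":7},{"jaw":1,"linear":[0,0,0],"twist":7},{"jaw":1,"linear":[0,0,0],"twist":7}]'
python3 -m pendant '[{"jaw":1,"linear":[0,0,0],"twist":7},{"jaw":1,"linear":[0,0,0],"twist":7},{"jaw":1,"linear":[0,0,0],"twist":7},{"jaw":1,"linear":[0,0,0],"twist":7},{"jaw":1,"linear":[0,0,0],"twist":7},{"jaw":1,"linear":[0,0,0],"twist":7},{"jaw":1,"linear":[0,0,0],"twist":7},{"jaw":1,"linear":[0,0,0],"twist":7},{"jaw":1,"linear":[0,0,0],"twist":7},{"jaw":1,"linear":[0,0,0],"twist":7},{"jaw":1,"linear":[0,0,0],"twist":7},{"jaw":1,"linear":[0,0,0],"twist":7}]'
python3 -m pendant '[{"jaw":1,"linear":[0,0,0],"twist":7},{"jaw":1,"linear":[0,0,0],"twist":7},{"jaw":1,"linear":[0,0,0],"twist":7},{"jaw":1,"linear":[0,0,0],"twist":7},{"jaw":1,"linear":[0,0,0],"twist":7},{"jaw":1,"linear":[0,0,0],"twist":1},{"jaw":1,"linear":[0,0,0],"twist":0}]'
python3 - <<'E'
from h import *
import pickle
c=grab('wrist');pickle.dump(c,open('w1.pkl','wb'));cv2.imwrite('pics/w1.png',c['color']);P=cloud(c)
print('plate',rect(c,P,.074,.086,(.4,.7),(-.06,.25)))
print('base',rect(c,P,.039,.051,(.25,.75),(-.15,.25)))
E
```

```text
time: 1.15
position: [0.5017, 0.2533, 0.2874]
tool_rot: [0.136, 0.991, -0.0, -0.0]
ft_force: [0.1, 0.9, -0.1]
grip_width: 0.087
grip_force: 0.0
time: 2.15
position: [0.6671, 0.0815, 0.2869]
tool_rot: [0.484, 0.875, -0.0, -0.001]
ft_force: [-0.2, -0.4, -0.0]
grip_width: 0.0865
grip_force: 0.0
time: 3.15
position: [0.667, 0.0816, 0.287]
tool_rot: [0.945, 0.326, -0.001, -0.0]
ft_force: [0.6, 0.2, 0.4]
grip_width: 0.0869
grip_force: 0.0
time: 3.73
position: [0.6671, 0.0816, 0.2871]
tool_rot: [1.0, 0.022, -0.0, -0.0]
ft_force: [-0.2, -0.1, -0.3]
grip_width: 0.087
grip_force: 0.0
plate (9315, array([563.9,  80.8]), array([161.2, 150.7]), 4.26, 0.0793)
base (3999, array([530.9,  51.9]), array([221.3, 190.3]), 0.97, 0.0443)
```

View pics/w1.png

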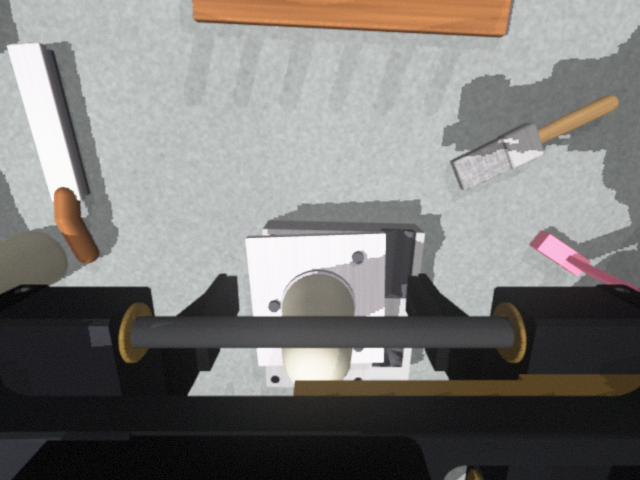

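The wrist view shows image up = world +x. The plate covers roughly (247-385, 235-365) and the base runs out to its ground edge at u≈425-410. I'll fit the base's ground edge, then descend behind the +x face.

```bash
cat >> h.py <<'E'
def edges(c,P,z,tol,x,y,bins,axis,side):
    """fit line along an extreme boundary: axis=1: extreme y per x-bin; returns coefficients (mm)"""
    m=(abs(P[...,2]-z)<tol)&(P[...,0]>x[0])&(P[...,0]<x[1])&(P[...,1]>y[0])&(P[...,1]<y[1])&(c['depth']>0)
    p=P[m];a=1-axis;o=[]
    for b in np.arange(*bins):
        s=p[abs(p[:,a]-b)<.002,axis]
        if len(s)>3:o.append((b,s.min() if side<0 else s.max()))
    o=np.array(o);k=np.polyfit(o[:,0],o[:,1],1);r=o[:,1]-np.polyval(k,o[:,0]);g=abs(r-np.median(r))<.003
    k=np.polyfit(o[g,0],o[g,1],1);return k,g.sum(),len(g)
E
python3 - <<'E'
from h import *
import pickle
for n in('w1','top'):
    c=pickle.load(open(n+'.pkl','rb'));P=cloud(c)
    k,a,b=edges(c,P,.045,.005,(.4,.65),(-.08,.1),(.43,.63,.004),1,-1);print(n,'ground edge y@.53',np.polyval(k,.53),'yaw',np.degrees(np.arctan(k[0])),a,b)
    k,a,b=edges(c,P,.045,.005,(.38,.65),(-.04,.14),(-.03,.13,.004),0,-1);print('base -x edge x@.05',np.polyval(k,.05),np.degrees(np.arctan(-k[0])),a,b)
    k,a,b=edges(c,P,.045,.005,(.38,.7),(-.04,.17),(-.03,.13,.004),0,1);print('base +x edge x@.05',np.polyval(k,.05),np.degrees(np.arctan(-k[0])),a,b)
    k,a,b=edges(c,P,.08,.006,(.4,.7),(-.04,.2),(.5,.63,.004),1,-1);print('plate -y edge @.56',np.polyval(k,.56),np.degrees(np.arctan(k[0])),a,b)
    k,a,b=edges(c,P,.08,.006,(.4,.7),(-.04,.2),(.02,.14,.004),0,1);print('plate +x edge @.08',np.polyval(k,.08),np.degrees(np.arctan(-k[0])),a,b)
E
python3 -m pendant '[{"jaw":1,"linear":[2.5,0,2],"twist":0},{"jaw":1,"linear":[0,0,4],"twist":0},{"jaw":1,"linear":[0,0,4],"twist":0},{"jaw":1,"linear":[0,0,4],"twist":0},{"jaw":1,"linear":[0,0,4],"twist":0},{"jaw":1,"linear":[0,0,3.5],"twist":0},{"jaw":1,"linear":[0,0,0],"twist":0}]'
```

```text
w1 ground edge y@.53 -0.04255071393822363 yaw 1.0584305945264454 23 38
base -x edge x@.05 0.42244718489383604 13.370124768347624 2 40
base +x edge x@.05 0.6412702002956083 0.9052591386799601 9 40
plate -y edge @.56 0.006047617309165972 3.470576032036679 10 26
plate +x edge @.08 0.644190079488167 4.530882524302876 30 30
top ground edge y@.53 -0.041822394691340456 yaw 1.8591476814363732 44 50
base -x edge x@.05 0.417347199256214 0.5131869579252919 35 40
base +x edge x@.05 0.49296816973181634 23.29371937587084 3 40
plate -y edge @.56 0.006177707693310865 4.699353663183218 31 33
plate +x edge @.08 0.636803005161311 5.053073851190036 29 30
time: 4.37
position: [0.6859, 0.0827, 0.0636]
tool_rot: [1.0, 0.022, -0.009, -0.0]
ft_force: [-1.8, 0.6, -0.7]
grip_width: 0.0867
grip_force: 0.0
```

```bash
python3 -m pendant '[{"jaw":1,"linear":[0,0,0],"twist":1.4},{"jaw":1,"linear":[0,0,0],"twist":0},{"jaw":1,"linear":[0,0,0],"twist":0}]'
```

```text
time: 4.62
position: [0.695, 0.0826, 0.0761]
tool_rot: [1.0, 0.009, 0.003, 0.0]
ft_force: [0.1, -0.9, 0.1]
grip_width: 0.0871
grip_force: 0.0
```

```bash
python3 -m pendant '[{"jaw":1,"linear":[-1.5,0,0],"twist":0},{"jaw":1,"linear":[-1.3,0,0],"twist":0},{"jaw":1,"linear":[-0.4,0,0],"twist":0},{"jaw":1,"linear":[-0.4,0,0],"twist":0},{"jaw":1,"linear":[-0.4,0,0],"twist":0},{"jaw":1,"linear":[-0.4,0,0],"twist":0},{"jaw":1,"linear":[-0.4,0,0],"twist":0},{"jaw":1,"linear":[-0.4,0,0],"twist":0},{"jaw":1,"linear":[-0.4,0,0],"twist":0},{"jaw":1,"linear":[-0.3,0,0],"twist":0},{"jaw":1,"linear":[-0.3,0,0],"twist":0},{"jaw":1,"linear":[0,0,0],"twist":0}]'
cat > look.py <<'E'
from h import *
import sys
B=np.array([.5315,.0325]);a=np.radians(1.1);R=np.array([[np.cos(a),np.sin(a)],[-np.sin(a),np.cos(a)]])
for n in sys.argv[1:]:
    c=grab(n);P=cloud(c);zt=.0795
    r=rect(c,P,.063,.088,(.42,.70),(-.07,.22));print(n,r,'base-frame',(R@(r[1]/1000-B)*1000).round(1))
    cv2.imwrite(f'pics/last_{n}.png',c['color'])
E
python3 look.py top scene wrist
```

```text
time: 5.62
position: [0.6289, 0.0817, 0.0722]
tool_rot: [1.0, 0.009, -0.001, -0.0]
ft_force: [1.0, -0.3, -0.2]
grip_width: 0.087
grip_force: 0.5
top (606, array([533. ,  35.2]), array([160.1,  51.2]), 0.04, 0.0789) base-frame [1.6 2.7]
scene (911, array([548.7,  82.1]), array([153.8, 191.8]), 89.92, 0.0798) base-frame [18.1 49.3]
wrist (10641, array([586.9,  77.1]), array([108. , 134.5]), 0.9, 0.0793) base-frame [56.2 43.5]
```

```bash
python3 -m pendant '[{"jaw":1,"linear":[-0.3,0,0],"twist":0},{"jaw":1,"linear":[-0.3,0,0],"twist":0},{"jaw":1,"linear":[0,0,0],"twist":0},{"jaw":1,"linear":[0,0,0],"twist":0},{"jaw":1,"linear":[1.5,0,0],"twist":0},{"jaw":1,"linear":[4,0,-2],"twist":0},{"jaw":1,"linear":[4,0,-4],"twist":0},{"jaw":1,"linear":[2,0,-4],"twist":0},{"jaw":1,"linear":[0,0,-4],"twist":0},{"jaw":1,"linear":[0,0,-4],"twist":0},{"jaw":1,"linear":[0,0,0],"twist":0},{"jaw":1,"linear":[0,0,0],"twist":0}]'; python3 look.py top scene wrist
```

```text
time: 6.77
position: [0.7262, 0.0832, 0.2419]
tool_rot: [1.0, 0.009, 0.003, 0.0]
ft_force: [-0.5, -0.5, -1.5]
grip_width: 0.0872
grip_force: 0.0
top (866, array([527.5,  43.9]), array([160.8,  66.9]), 0.7, 0.079) base-frame [-3.8 11.5]
scene (1389, array([530.3,  84.3]), array([167. , 159.5]), 0.99, 0.0802) base-frame [-0.2 51.8]
wrist (5049, array([566.3,  84.6]), array([ 59. , 150.4]), 0.99, 0.0794) base-frame [35.8 51.4]
```

View pics/last_wrist.png

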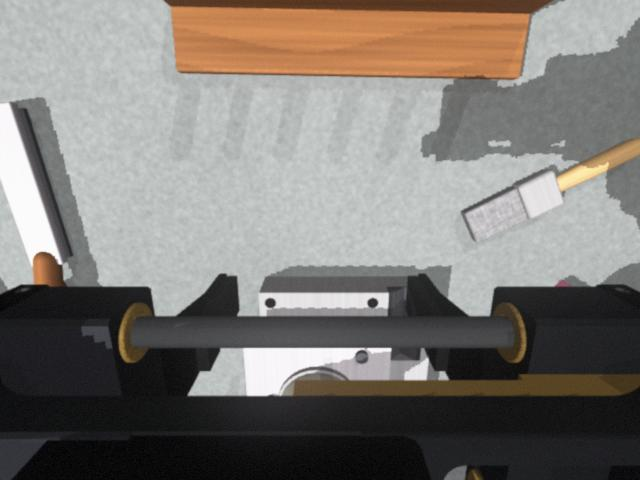

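```bash
python3 -m pendant '[{"jaw":1,"linear":[0,-4.1,0],"twist":0},{"jaw":1,"linear":[0,-4.1,0],"twist":0},{"jaw":1,"linear":[0,-4.1,0],"twist":0},{"jaw":1,"linear":[-3.9,0,0],"twist":0},{"jaw":1,"linear":[-3.9,0,0],"twist":0},{"jaw":1,"linear":[-3.9,0,0],"twist":0},{"jaw":1,"linear":[-3.9,0,0],"twist":0},{"jaw":1,"linear":[-3.9,0,0],"twist":0},{"jaw":1,"linear":[0,0,0],"twist":-7},{"jaw":1,"linear":[0,0,0],"twist":-7},{"jaw":1,"linear":[0,0,0],"twist":-7},{"jaw":1,"linear":[0,0,0],"twist":-7}]'
python3 -m pendant '[{"jaw":1,"linear":[0,0,0],"twist":-7},{"jaw":1,"linear":[0,0,0],"twist":-7},{"jaw":1,"linear":[0,0,0],"twist":-7},{"jaw":1,"linear":[0,0,0],"twist":-7},{"jaw":1,"linear":[0,0,0],"twist":-7},{"jaw":1,"linear":[0,0,0],"twist":-7},{"jaw":1,"linear":[0,0,0],"twist":-7},{"jaw":1,"linear":[0,0,0],"twist":-7},{"jaw":1,"linear":[0,0,0],"twist":-6},{"jaw":1,"linear":[0,0,0],"twist":0}]'; python3 look.py wrist
```

```text
time: 7.92
position: [0.5257, 0.2025, 0.236]
tool_rot: [0.967, 0.254, -0.002, -0.0]
ft_force: [0.6, 0.6, -0.2]
grip_width: 0.0871
grip_force: 0.0
time: 8.75
position: [0.526, 0.2024, 0.2358]
tool_rot: [0.7, 0.714, -0.002, -0.001]
ft_force: [0.6, -0.0, 0.5]
grip_width: 0.0869
grip_force: 0.0
wrist (10774, array([531.7,  88.9]), array([160.4, 143. ]), 1.16, 0.0793) base-frame [ 1.3 56.4]
```

```bash
python3 -m pendant '[{"jaw":1,"linear":[0,0.4,3.5],"twist":0},{"jaw":1,"linear":[0,0,4],"twist":0},{"jaw":1,"linear":[0,0,4],"twist":0},{"jaw":1,"linear":[0,0,3.5],"twist":0},{"jaw":1,"linear":[0,0,1.5],"twist":0},{"jaw":1,"linear":[0,0,0],"twist":0},{"jaw":1,"linear":[0,0,0],"twist":0},{"jaw":1,"linear":[0,0,0],"twist":0}]'
python3 -m pendant '[{"jaw":1,"linear":[-1,0,0],"twist":0},{"jaw":1,"linear":[-1,0,0],"twist":0},{"jaw":1,"linear":[-0.5,0,0],"twist":0},{"jaw":1,"linear":[-0.4,0,0],"twist":0},{"jaw":1,"linear":[-0.4,0,0],"twist":0},{"jaw":1,"linear":[-0.4,0,0],"twist":0},{"jaw":1,"linear":[-0.4,0,0],"twist":0},{"jaw":1,"linear":[-0.4,0,0],"twist":0},{"jaw":1,"linear":[-0.4,0,0],"twist":0},{"jaw":1,"linear":[-0.4,0,0],"twist":0},{"jaw":1,"linear":[-0.4,0,0],"twist":0},{"jaw":1,"linear":[-0.4,0,0],"twist":0}]'
python3 -m pendant '[{"jaw":1,"linear":[-0.4,0,0],"twist":0},{"jaw":1,"linear":[0,0,0],"twist":0}]'
python3 look.py top scene wrist
```

```text
time: 9.47
position: [0.5322, 0.2029, 0.0736]
tool_rot: [0.701, 0.713, 0.001, 0.0]
ft_force: [-0.2, -0.1, 0.6]
grip_width: 0.0873
grip_force: 0.0
time: 10.47
position: [0.5325, 0.1415, 0.0728]
tool_rot: [0.701, 0.713, -0.0, -0.0]
ft_force: [-0.6, 3.3, 2.0]
grip_width: 0.0874
grip_force: 1.5
time: 10.63
position: [0.5324, 0.1366, 0.0726]
tool_rot: [0.701, 0.713, -0.001, -0.0]
ft_force: [0.6, -0.6, 0.3]
grip_width: 0.0869
grip_force: 0.0
top (1499, array([527.4,  37.7]), array([162.3, 130.2]), 0.6, 0.0785) base-frame [-4.   5.3]
scene (1456, array([530.6,  56.9]), array([168.2, 175.8]), 2.17, 0.0798) base-frame [-0.4 24.4]
wrist (10788, array([550.6, 111.3]), array([ 96.1, 160.6]), 68.44, 0.0785) base-frame [20.6 78.4]
```

```bash
python3 -m pendant '[{"jaw":1,"linear":[-0.3,0,0],"twist":0},{"jaw":1,"linear":[-0.3,0,0],"twist":0},{"jaw":1,"linear":[-0.3,0,0],"twist":0},{"jaw":1,"linear":[-0.3,0,0],"twist":0},{"jaw":1,"linear":[0,0,0],"twist":0},{"jaw":1,"linear":[0,0,0],"twist":0},{"jaw":1,"linear":[0,0,0],"twist":0}]'
python3 look.py top scene
```

```text
time: 11.37
position: [0.5329, 0.1257, 0.0729]
tool_rot: [0.701, 0.713, 0.0, -0.0]
ft_force: [0.1, 0.6, 0.2]
grip_width: 0.0867
grip_force: 0.0
top (1513, array([526.7,  23.7]), array([159.7, 134.3]), 0.55, 0.0701) base-frame [-5.  -8.7]
scene (1529, array([528.1,  46. ]), array([168.8, 184.8]), 2.48, 0.0715) base-frame [-3.1 13.6]
```

```bash
python3 -m pendant '[{"jaw":1,"linear":[1,0,0],"twist":0},{"jaw":1,"linear":[3,0,0],"twist":0},{"jaw":1,"linear":[2,0,-2],"twist":0},{"jaw":1,"linear":[0,0,-4],"twist":0},{"jaw":1,"linear":[0,0,-4],"twist":0},{"jaw":1,"linear":[0,0,-4],"twist":0},{"jaw":1,"linear":[0,0,-4],"twist":0},{"jaw":1,"linear":[0,0,-2],"twist":0},{"jaw":1,"linear":[0,0,0],"twist":0},{"jaw":1,"linear":[0,0,0],"twist":0}]'
cat > chk.py <<'E'
from h import *
for n in('top','scene','wrist'):
    c=grab(n);P=cloud(c);cv2.imwrite(f'pics/chk_{n}.png',c['color'])
    m=(P[...,2]>.062)&(P[...,2]<.085)&(abs(P[...,0]-.53)<.075)&(abs(P[...,1]-.033)<.07)&(c['depth']>0)
    p=P[m];A=np.c_[p[:,0]-.53,p[:,1]-.033,np.ones(len(p))];k=np.linalg.lstsq(A,p[:,2],rcond=None)[0];r=p[:,2]-A@k;g=abs(r)<.003;k=np.linalg.lstsq(A[g],p[g,2],rcond=None)[0]
    print(n,'plate plane slopes',k[:2].round(4),'z',k[2].round(4),g.sum(),rect(c,P,.062,.08,(.42,.65),(-.08,.13)))
E
python3 chk.py
```

```text
time: 12.3
position: [0.5321, 0.1867, 0.2744]
tool_rot: [0.7, 0.714, 0.001, 0.001]
ft_force: [-0.1, 0.1, -0.4]
grip_width: 0.0872
grip_force: 0.0
top plate plane slopes [-0.0092 -0.0009] z 0.0702 896 (1767, array([526.6,  30. ]), array([161. , 147.8]), 1.51, 0.07)
scene plate plane slopes [-0.0041 -0.0056] z 0.0719 750 (1434, array([530.2,  32.1]), array([166.4, 160.7]), 1.68, 0.0714)
wrist plate plane slopes [-0.004  -0.0027] z 0.0704 5564 (7443, array([530.9,  35.5]), array([160.5, 146.1]), 1.24, 0.0703)
```

```bash
python3 -m pendant '[{"jaw":1,"linear":[-3.87,-1.17,0],"twist":0},{"jaw":1,"linear":[-3.87,-1.17,0],"twist":0},{"jaw":1,"linear":[-3.87,-1.17,0],"twist":0},{"jaw":1,"linear":[-3.87,-1.17,0],"twist":0},{"jaw":1,"linear":[-3.87,-1.17,0],"twist":0},{"jaw":1,"linear":[-3.87,-1.17,0],"twist":0},{"jaw":1,"linear":[-3.87,-1.17,0],"twist":0},{"jaw":1,"linear":[-3.87,-1.17,0],"twist":0},{"jaw":1,"linear":[-3.87,-1.17,0],"twist":0},{"jaw":1,"linear":[-3.87,-1.17,0],"twist":0},{"jaw":1,"linear":[-3.87,-1.17,0],"twist":0},{"jaw":1,"linear":[-3.87,-1.17,0],"twist":0}]'
python3 -m pendant '[{"jaw":1,"linear":[-3.87,-1.17,0],"twist":0},{"jaw":1,"linear":[0,0,0],"twist":-7},{"jaw":1,"linear":[0,0,0],"twist":-7},{"jaw":1,"linear":[0,0,0],"twist":-7},{"jaw":1,"linear":[0,0,0],"twist":-7},{"jaw":1,"linear":[0,0,0],"twist":-7},{"jaw":1,"linear":[0,0,0],"twist":-7},{"jaw":1,"linear":[0,0,0],"twist":-7},{"jaw":1,"linear":[0,0,0],"twist":-7},{"jaw":1,"linear":[0,0,0],"twist":-7},{"jaw":1,"linear":[0,0,0],"twist":-7},{"jaw":1,"linear":[0,0,0],"twist":-7}]'
python3 -m pendant '[{"jaw":1,"linear":[0,0,0],"twist":-7},{"jaw":1,"linear":[0,0,0],"twist":-5},{"jaw":1,"linear":[0,0,0],"twist":0}]'
python3 - <<'E'
from h import *
import pickle
c=grab('wrist');pickle.dump(c,open('w2.pkl','wb'));cv2.imwrite('pics/w2.png',c['color']);P=cloud(c)
X=(.4,.56);Y=(-.39,-.26)
print('stock',rect(c,P,.015,.026,X,Y));print('blade',rect(c,P,.1,.135,X,Y),rect(c,P,.118,.135,X,Y))
print(proj(c,(.48,-.32,.02)))
E
```

```text
time: 13.45
position: [0.3982, -0.2821, 0.2711]
tool_rot: [0.701, 0.713, 0.0, -0.002]
ft_force: [-0.0, -0.9, -0.3]
grip_width: 0.0872
grip_force: 0.0
time: 14.45
position: [0.3881, -0.3191, 0.2708]
tool_rot: [0.101, 0.995, 0.002, -0.002]
ft_force: [0.0, -0.5, -0.0]
grip_width: 0.0874
grip_force: 0.0
time: 14.7
position: [0.3882, -0.3191, 0.271]
tool_rot: [-0.001, 1.0, 0.002, -0.001]
ft_force: [-0.5, 0.4, -0.0]
grip_width: 0.087
grip_force: 0.0
stock (596, array([ 450.8, -335.4]), array([131.9,  54.7]), 28.52, 0.0194)
blade (341, array([ 457.6, -319.9]), array([ 8., 30.]), 87.08, 0.1242) (273, array([ 457.6, -319.9]), array([ 8., 30.]), 87.08, 0.1245)
(np.float64(321.3202551017892), np.float64(279.247934302329))
```

View pics/w2.png

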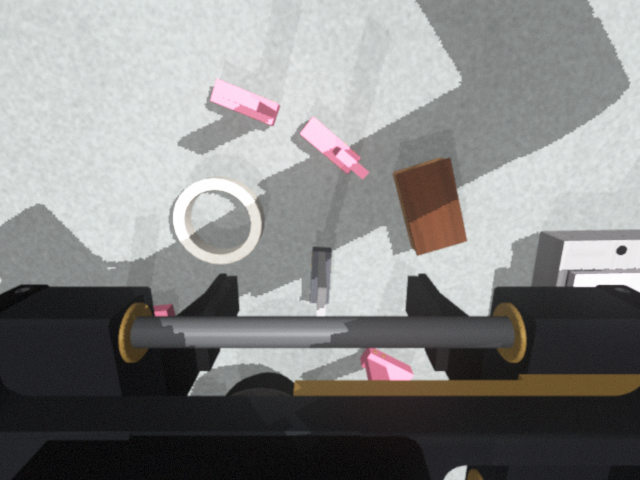

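The wrist view shows the steel square at (320,250-312), with its blade-top light patch at (320,312), the tape at (218,220), the cork block at (430,205) and the pink look-alikes elsewhere. I'll check which end of the stock carries the blade before descending.

Run:
```python
from h import *
import pickle
c=pickle.load(open('w2.pkl','rb'));P=cloud(c)
for v in range(240,318,6): print(v,P[v,318].round(3),P[v,323].round(3),c['color'][v,320])
o=robot.get_obs();print(o['position'],o['tool_rot'])
for n in('top','scene'):
    t=pickle.load(open(n+'.pkl','rb'));Q=cloud(t);m=(Q[...,2]>.012)&(Q[...,2]<.03)&(abs(Q[...,0]-.475)<.05)&(abs(Q[...,1]+.322)<.022);p=Q[m];print(n,p[:,0].min(),p[:,0].max(),len(p))
print('sanding',rect(c,P,.025,.04,(.35,.52),(-.28,-.1)),'pink',rect(c,P,.1,.14,(.5,.7),(-.32,-.15)))
```

```text
240 [ 0.436 -0.324 -0.002] [ 0.435 -0.318  0.001] [126 127 124]
246 [ 0.444 -0.324 -0.002] [ 0.443 -0.318 -0.001] [112 111 108]
252 [ 0.444 -0.324  0.02 ] [ 0.443 -0.318  0.024] [97 97 99]
258 [ 0.452 -0.324  0.02 ] [ 0.443 -0.318  0.045] [102 100 101]
264 [ 0.46  -0.324  0.02 ] [ 0.443 -0.318  0.065] [105 104 105]
270 [ 0.461 -0.324  0.038] [ 0.443 -0.318  0.082] [103 103 101]
276 [ 0.454 -0.324  0.071] [ 0.443 -0.318  0.098] [104 103 104]
282 [ 0.449 -0.323  0.1  ] [ 0.443 -0.319  0.114] [103 104 106]
288 [ 0.445 -0.323  0.124] [ 0.444 -0.319  0.125] [162 160 163]
294 [ 0.45  -0.323  0.125] [ 0.45  -0.319  0.126] [173 172 173]
300 [ 0.456 -0.323  0.126] [ 0.456 -0.319  0.125] [173 172 171]
306 [ 0.462 -0.323  0.125] [ 0.463 -0.319  0.124] [168 166 168]
312 [ 0.469 -0.323  0.125] [ 0.469 -0.319  0.125] [243 242 243]
[ 0.38824763 -0.31919256  0.27122492] [ 8.08028280e-04  9.99997802e-01  1.54977021e-03 -1.15838394e-03]
top 0.4383983154057895 0.5085972373469266 118
scene 0.44122032594875255 0.5157666177930158 208
sanding (4086, array([ 388.6, -191.9]), array([99.4, 61.4]), 17.37, 0.0304) pink (0, array([0., 0.]), array([0., 0.]), 0.0, nan)
  return _methods._mean(a, axis=axis, dtype=dtype,
  ret = ret.dtype.type(ret / rcount)
```

```bash
python3 -m pendant '[{"jaw":1,"linear":[-3.5,0,0],"twist":0},{"jaw":1,"linear":[-3.44,-0.07,0],"twist":0},{"jaw":1,"linear":[0,0,4],"twist":2.9},{"jaw":1,"linear":[0,0,4],"twist":0},{"jaw":1,"linear":[0,0,4],"twist":0},{"jaw":1,"linear":[0,0,3.5],"twist":0},{"jaw":1,"linear":[0,0,1.6],"twist":0},{"jaw":1,"linear":[0,0,0],"twist":0},{"jaw":1,"linear":[0,0,0],"twist":0},{"jaw":1,"linear":[0,0,0],"twist":0}]'
python3 -m pendant '[{"jaw":0.4,"linear":[0,0,0],"twist":0},{"jaw":0.4,"linear":[0,0,0],"twist":0},{"jaw":0.4,"linear":[0,0,0],"twist":0},{"jaw":0.2,"linear":[0,0,0],"twist":0},{"jaw":0,"linear":[0,0,0],"twist":0},{"jaw":0,"linear":[0,0,0],"twist":0},{"jaw":0,"linear":[0,0,0],"twist":0},{"jaw":0,"linear":[0,0,0],"twist":0},{"jaw":0,"linear":[0,0,0],"twist":0},{"jaw":0,"linear":[0,0,0],"twist":0},{"jaw":0,"linear":[0,0,0],"twist":0}]' 30
```

```text
time: 15.58
position: [0.4588, -0.3212, 0.1026]
tool_rot: [0.026, 1.0, -0.001, 0.001]
ft_force: [0.5, -0.7, -0.3]
grip_width: 0.0869
grip_force: 0.0
time: 16.5
position: [0.4582, -0.3206, 0.1018]
tool_rot: [0.025, 1.0, 0.0, -0.0]
ft_force: [0.2, -0.1, 0.0]
grip_width: 0.0216
grip_force: 0.0
```

```bash
python3 -m pendant '[{"jaw":0,"linear":[0,0,0],"twist":0},{"jaw":0,"linear":[0,0,0],"twist":0},{"jaw":0,"linear":[0,0,0],"twist":0},{"jaw":0,"linear":[0,0,0],"twist":0},{"jaw":0,"linear":[0,0,0],"twist":0},{"jaw":0,"linear":[0,0,0],"twist":0}]' 30
```

```text
time: 17.0
position: [0.4581, -0.3205, 0.1018]
tool_rot: [0.025, 1.0, 0.0, -0.0]
ft_force: [0.3, -0.1, -1.6]
grip_width: 0.0081
grip_force: 30.0
```

```bash
python3 -m pendant '[{"jaw":0,"linear":[0,0,-2],"twist":0},{"jaw":0,"linear":[0,0,-4],"twist":0},{"jaw":0,"linear":[-0.32,2,0],"twist":0},{"jaw":0,"linear":[-0.32,3.7,0],"twist":0},{"jaw":0,"linear":[-0.32,3.7,0],"twist":0},{"jaw":0,"linear":[-0.32,3.7,0],"twist":0},{"jaw":0,"linear":[-0.32,3.7,0],"twist":0},{"jaw":0,"linear":[-0.32,3.7,0],"twist":0},{"jaw":0,"linear":[0,1.7,0],"twist":0},{"jaw":0,"linear":[0,0,0],"twist":0}]'
python3 -m pendant '[{"jaw":0,"linear":[0,0,0],"twist":6},{"jaw":0,"linear":[0,0,0],"twist":7},{"jaw":0,"linear":[0,0,0],"twist":7},{"jaw":0,"linear":[0,0,0],"twist":7},{"jaw":0,"linear":[0,0,0],"twist":7},{"jaw":0,"linear":[0,0,0],"twist":7},{"jaw":0,"linear":[0,0,0],"twist":7},{"jaw":0,"linear":[0,0,0],"twist":7},{"jaw":0,"linear":[0,0,0],"twist":7},{"jaw":0,"linear":[0,0,0],"twist":7},{"jaw":0,"linear":[0,0,0],"twist":7},{"jaw":0,"linear":[0,0,0],"twist":7}]'
python3 -m pendant '[{"jaw":0,"linear":[0,0,0],"twist":2.9},{"jaw":0,"linear":[0,0,0],"twist":0},{"jaw":0,"linear":[0,0,0],"twist":0}]'
python3 - <<'E'
from h import *
o=robot.get_obs();print(o['position'],o['tool_rot'])
c=grab('top');P=cloud(c);cv2.imwrite('pics/t3.png',c['color'])
k,a,b=edges(c,P,.045,.005,(.4,.65),(-.08,.1),(.43,.63,.004),1,-1);print(np.polyval(k,.488),np.degrees(np.arctan(k[0])),a,b)
s=grab('scene');cv2.imwrite('pics/s3.png',s['color'])
c=grab('wrist');P=cloud(c)
print('w',edges(c,P,.045,.005,(.4,.65),(-.08,.1),(.43,.63,.004),1,-1))
E
```

```text
time: 17.83
position: [0.487, -0.0954, 0.1615]
tool_rot: [0.023, 1.0, 0.001, -0.002]
ft_force: [0.5, 0.3, -2.6]
grip_width: 0.008
grip_force: 30.0
time: 18.83
position: [0.4884, -0.1007, 0.1617]
tool_rot: [0.684, 0.73, -0.0, -0.0]
ft_force: [-1.3, 0.2, -3.0]
grip_width: 0.008
grip_force: 30.0
time: 19.08
position: [0.4884, -0.1005, 0.1618]
tool_rot: [0.699, 0.715, -0.0, -0.0]
ft_force: [0.3, 0.2, -2.1]
grip_width: 0.008
grip_force: 30.0
[ 0.48841221 -0.10047656  0.16175934] [ 6.99182894e-01  7.14942841e-01 -1.15102606e-04 -4.84572365e-05]
-0.05588884940938521 -57.63927148388092 2 10
w (array([ 0.01767793, -0.05107382]), np.int64(7), 7)
```

```bash
python3 -m pendant '[{"jaw":0,"linear":[0,0,2.5],"twist":0},{"jaw":0,"linear":[0,0,2.2],"twist":0},{"jaw":0,"linear":[0,0,0.8],"twist":0},{"jaw":0,"linear":[0,0,0],"twist":0},{"jaw":0,"linear":[0,0,0],"twist":0},{"jaw":0,"linear":[0,0,0.2],"twist":0},{"jaw":0,"linear":[0,0,0.2],"twist":0},{"jaw":0,"linear":[0,0,0.1],"twist":0},{"jaw":0,"linear":[0,0,0],"twist":0},{"jaw":0,"linear":[0,0,0],"twist":0}]'
```

```text
time: 20.07
position: [0.4887, -0.0999, 0.1023]
tool_rot: [0.699, 0.715, 0.0, 0.0]
ft_force: [0.4, 0.4, -2.7]
grip_width: 0.0079
grip_force: 30.0
```

```bash
python3 -m pendant '[{"jaw":0,"linear":[1.8,0,0],"twist":0},{"jaw":0,"linear":[1.4,0,0],"twist":0},{"jaw":0,"linear":[0.4,0,0],"twist":0},{"jaw":0,"linear":[0,0,0.07],"twist":0},{"jaw":0,"linear":[0,0,0],"twist":0},{"jaw":0,"linear":[0.1,0,0],"twist":0},{"jaw":0,"linear":[0.1,0,0],"twist":0},{"jaw":0,"linear":[0.1,0,0],"twist":0},{"jaw":0,"linear":[0,0,0],"twist":0},{"jaw":0,"linear":[0,0,0],"twist":0}]'
```

```text
time: 20.9
position: [0.4882, -0.0624, 0.1018]
tool_rot: [0.699, 0.715, -0.0, 0.001]
ft_force: [-2.5, -3.6, 5.5]
grip_width: 0.0076
grip_force: 30.0
```

```bash
python3 -m pendant '[{"jaw":0,"linear":[0.1,0,-0.03],"twist":0},{"jaw":0,"linear":[0.1,0,0],"twist":0},{"jaw":0,"linear":[0,0,0],"twist":0}]'; python3 -m pendant '[{"jaw":0,"linear":[0.1,0,0],"twist":0},{"jaw":0,"linear":[0.1,0,0],"twist":0},{"jaw":0,"linear":[0,0,0],"twist":0}]'
```

```text
time: 21.15
position: [0.4887, -0.0595, 0.1018]
tool_rot: [0.7, 0.715, 0.0, 0.001]
ft_force: [-0.6, -2.9, 2.6]
grip_width: 0.0077
grip_force: 30.0
time: 21.4
position: [0.4886, -0.0571, 0.1018]
tool_rot: [0.699, 0.715, 0.001, 0.001]
ft_force: [0.5, -3.2, 2.5]
grip_width: 0.0083
grip_force: 30.0
```

```bash
python3 -c "
from h import *
o=robot.get_obs();print(o['position'],o['ft_force'],o['moment'])"
```

```text
[ 0.48860296 -0.05708378  0.10178174] [ 0.45231579 -3.22748618  2.49802198] [-0.6635763  -0.18795413  0.05236871]
```

```bash
python3 -m pendant '[{"jaw":0,"linear":[0.1,0,0],"twist":0},{"jaw":0,"linear":[0,0,0],"twist":0},{"jaw":0,"linear":[0,0,0],"twist":0}]'; python3 -m pendant '[{"jaw":0,"linear":[0.1,0,0],"twist":0},{"jaw":0,"linear":[0,0,0],"twist":0},{"jaw":0,"linear":[0,0,0],"twist":0}]'
```

```text
time: 21.65
position: [0.4886, -0.0569, 0.1018]
tool_rot: [0.699, 0.715, 0.0, 0.002]
ft_force: [0.5, -5.4, 2.5]
grip_width: 0.0078
grip_force: 30.0
time: 21.9
position: [0.4887, -0.0567, 0.1018]
tool_rot: [0.699, 0.715, -0.0, 0.002]
ft_force: [0.4, -9.3, 2.6]
grip_width: 0.0077
grip_force: 30.0
```

```bash
python3 -m pendant '[{"jaw":0,"linear":[0,0,0],"twist":0},{"jaw":0,"linear":[0,0,0],"twist":0},{"jaw":0.15,"linear":[0,0,0],"twist":0},{"jaw":0.3,"linear":[0,0,0],"twist":0},{"jaw":0.5,"linear":[0,0,0],"twist":0},{"jaw":0.5,"linear":[0,0,0],"twist":0},{"jaw":0.5,"linear":[0,0,0],"twist":0},{"jaw":0.5,"linear":[0,0,0],"twist":0},{"jaw":0.5,"linear":[0,0,0],"twist":0}]'
python3 - <<'E'
from h import *
for n in('scene','wrist'):
    c=grab(n);P=cloud(c);cv2.imwrite(f'pics/{n}4.png',c['color'])
    print(n,'blade',rect(c,P,.118,.135,(.44,.54),(-.12,-.02)))
E
```

```text
time: 22.65
position: [0.4873, -0.0546, 0.1014]
tool_rot: [0.699, 0.715, -0.0, -0.0]
ft_force: [-0.4, -0.4, -0.6]
grip_width: 0.0409
grip_force: 0.0
scene blade (85, array([487.5, -58.2]), array([72.8, 29.6]), 0.05, 0.1246)
wrist blade (2236, array([487.9, -58.2]), array([68.6, 31.2]), 2.34, 0.1248)
```

Released without any force left. I'll go straight up, step back from the face, and verify.

```bash
python3 -m pendant '[{"jaw":0.5,"linear":[0,0,-2],"twist":0},{"jaw":0.5,"linear":[0,0,-4],"twist":0},{"jaw":0.5,"linear":[0,0,-4],"twist":0},{"jaw":0.5,"linear":[0,0,-4],"twist":0},{"jaw":0.5,"linear":[-3,-2,0],"twist":0},{"jaw":0.5,"linear":[-4,-1,0],"twist":0},{"jaw":0.5,"linear":[-4,-1,0],"twist":0},{"jaw":0.5,"linear":[-3,0,0],"twist":0},{"jaw":0.5,"linear":[0,0,0],"twist":0},{"jaw":0.5,"linear":[0,0,0],"twist":0}]'
python3 chk.py
python3 - <<'E'
from h import *
s=grab('scene');t=grab('top')
for n,c in(('s',s),('t',t),('w',grab('wrist'))):
    P=cloud(c);print(n,'blade',rect(c,P,.118,.135,(.44,.54),(-.1,-.02)))
    m=(P[...,2]>.03)&(P[...,2]<.115)&(abs(P[...,0]-.488)<.03)&(P[...,1]<-.05)&(P[...,1]>-.1)&(c['depth']>0)
    p=P[m]
    if len(p)>20: print('   blade points z~y fit',np.polyfit(p[:,2],p[:,1],1),len(p))
R=lambda i:cv2.resize(i,(400,300),interpolation=cv2.INTER_CUBIC)
cv2.imwrite('pics/fin.png',np.vstack([np.hstack([R(s['color'][180:300,260:420]),R(t['color'][177:279,247:383])]),np.hstack([R(s['color']),R(t['color'])])]))
E
```

```text
time: 23.58
position: [0.4504, -0.1971, 0.2415]
tool_rot: [0.701, 0.713, 0.0, 0.0]
ft_force: [-0.3, 0.1, 0.6]
grip_width: 0.0436
grip_force: 0.0
top plate plane slopes [-0.003  -0.0037] z 0.07 901 (1807, array([527. ,  17.3]), array([159.6, 178.2]), 0.6, 0.0698)
scene plate plane slopes [-0.0007 -0.0008] z 0.0719 703 (1398, array([531. ,  19.3]), array([165.5, 186.4]), 1.68, 0.0712)
wrist plate plane slopes [-0.0016 -0.0004] z 0.0703 6341 (8882, array([533.3, -41.1]), array([160.3,  62.1]), 1.77, 0.0703)
s blade (44, array([489.7, -58.5]), array([30.6, 11.6]), 86.08, 0.1237)
   blade points z~y fit [-0.0068938  -0.06370598] 195
t blade (30, array([483.9, -60.1]), array([ 7.4, 27.7]), 1.71, 0.1228)
   blade points z~y fit [-0.02951077 -0.06014925] 24
w blade (657, array([489.1, -58.5]), array([ 8.4, 30.3]), 1.14, 0.1244)
   blade points z~y fit [ 0.00431625 -0.06530125] 540
```

View pics/fin.png

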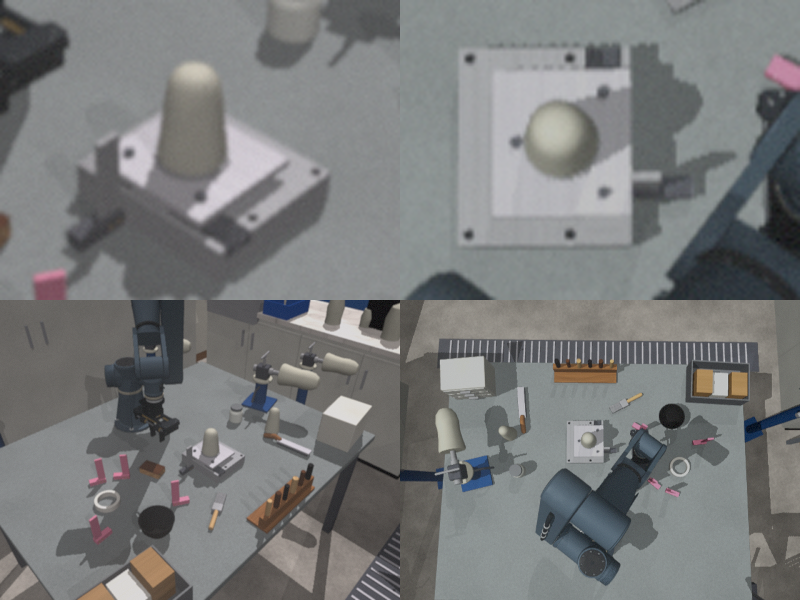

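Run:
```python
from h import *
c=grab('wrist');P=cloud(c);I=c['color']
for z,tol,n in((.045,.004,'base'),(.0705,.004,'plate')):
    k,a,b=edges(c,P,z,tol,(.42,.64),(-.056,.1),(.44,.62,.003),1,-1);print(n,'edge y@.489',np.polyval(k,.489).round(4),np.degrees(np.arctan(k[0])).round(2),a,b)
m=(P[...,2]>.118)&(P[...,2]<.132)&(abs(P[...,0]-.489)<.01)&(abs(P[...,1]+.06)<.03);print('blade top y',P[m][:,1].min(),P[m][:,1].max())
m=(P[...,2]>.016)&(P[...,2]<.025)&(abs(P[...,0]-.489)<.02)&(abs(P[...,1]+.08)<.05);p=P[m];print('stock y',p[:,1].min(),p[:,1].max(),len(p))
u,v=map(int,proj(c,(.489,-.045,.07)));print(u,v)
u=min(max(u,80),560);v=min(max(v,60),420);cv2.imwrite('pics/gap.png',cv2.resize(I[v-60:v+60,u-80:u+80],(800,600),interpolation=cv2.INTER_CUBIC))
```

```text
base edge y@.489 -0.0432 0.98 53 54
plate edge y@.489 -0.0432 0.99 50 55
blade top y -0.07355791166833948 -0.043619118035720834
stock y -0.1128417624092153 -0.04274221769859942 1366
372 46
```

View pics/gap.png

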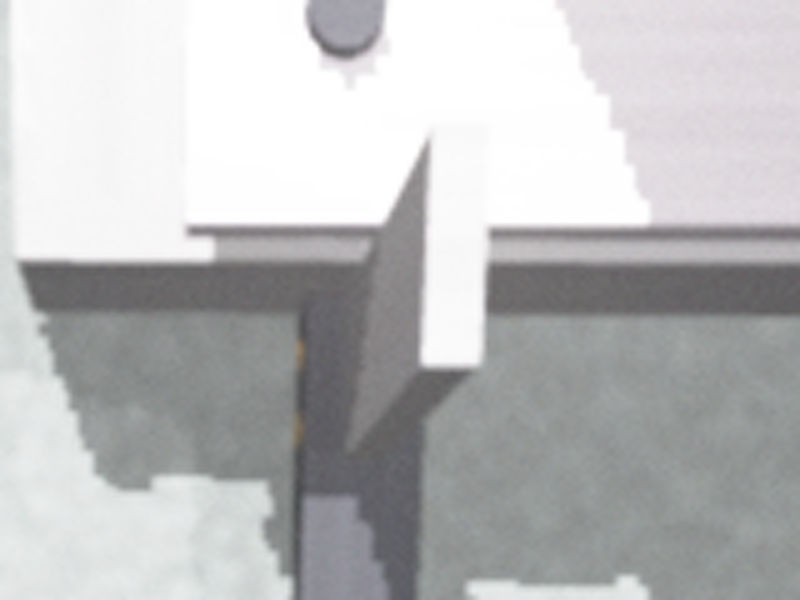

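The wrist crop shows the square's stock butting against the base's ground face at crop pixel (350,300), with the blade overlapping the plate's edge. Base and plate edges both measure y = -0.0432. The measuring edge reads -0.0436 at the top and -0.0427 at the stock, so there is contact within noise. Handing in.

```bash
python3 -c "
from rig import robot
print(robot.hand_in())"
```

```text
the job is handed in; nothing more can be done
None
```

I handed the job in at about 24 s: the plate slid home into its three seats without touching the plaster, base and plate measured flush, and the steel square was left standing against both faces; the hand-in gave no verdict.

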